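Store coated sample plates in pairs with separators, face to face

TASK

Pack the loose coated sample plates away in the storage tray, where every nest already holds one plate coated side up: for each loose plate choose a nest, lay a separator card squarely on the plate there, then put the loose plate squarely on the card with its coated side down, so that the two coatings face each other across the card. The plates lie coated side up; let them tip over the ledge of the turn-over stand to turn them (or turn them some other way). The plates already in the nests must stay there; one nest takes one pair, and spare cards may stay anywhere.

Things in the scene. Friction and masses are not known exactly. Their poses are not given: they have to be found in the camera images.
- plate_1_mid (a point): Loose sample plate: flat aluminium slab 90 x 56 x 8 mm (x, y, z of its own axes), 0.1 kg. One face, its own +z face, carries the coating (a dark rectangle 66 x 44 mm between two clip bars); the other face is bare metal. This point is its centre, half-way through. It starts lying on the desk, coated face up. May be absent.
- plate_2_mid (a point): Loose sample plate: flat aluminium slab 90 x 56 x 8 mm (x, y, z of its own axes), 0.1 kg. One face, its own +z face, carries the coating (a dark rectangle 66 x 44 mm between two clip bars); the other face is bare metal. This point is its centre, half-way through. It starts lying on the desk, coated face up. May be absent.
- plate_3_mid (a point): Loose sample plate: flat aluminium slab 90 x 56 x 8 mm (x, y, z of its own axes), 0.1 kg. One face, its own +z face, carries the coating (a dark rectangle 66 x 44 mm between two clip bars); the other face is bare metal. This point is its centre, half-way through. It starts lying on the desk, coated face up. May be absent.
- card_1_mid (a point): Separator card: stiff cardboard sheet 96 x 62 x 5 mm (x, y, z of its own axes), both faces alike, lying on the desk. This point is its centre, half-way through.
- card_2_mid (a point): Separator card: stiff cardboard sheet 96 x 62 x 5 mm (x, y, z of its own axes), both faces alike, lying on the desk. This point is its centre, half-way through.
- card_3_mid (a point): Separator card: stiff cardboard sheet 96 x 62 x 5 mm (x, y, z of its own axes), both faces alike, lying on the desk. This point is its centre, half-way through.
- base_1_mid (a point): Sample plate (same as the loose ones, 90 x 56 x 8 mm) already lying coated face (+z) up in nest 1 of the storage tray; this point is its centre, half-way through, 10 mm above the desk.
- base_2_mid (a point): Sample plate (same as the loose ones, 90 x 56 x 8 mm) already lying coated face (+z) up in nest 2 of the storage tray; this point is its centre, half-way through, 10 mm above the desk.
- base_3_mid (a point): Sample plate (same as the loose ones, 90 x 56 x 8 mm) already lying coated face (+z) up in nest 3 of the storage tray; this point is its centre, half-way through, 10 mm above the desk.
- nest_1 (a point): Centre of a nest's floor in the storage tray, 6 mm above the desk. The tray is a fixed grey board 125 (x) x 280 (y) mm; its three nests lie side by side, 90 mm apart along the tray's y, long way along the tray's x, each with an upright angle at every corner: 3 mm thick, 70 x 104 mm inside, tops 24 mm above the nest's floor, legs 12 to 14 mm long, so that nothing stands beside the middle of a nest's long sides; low steps (4 mm) inside them locate the lowest plate.
- nest_2 (a point): Centre of a nest's floor in the storage tray, 6 mm above the desk. The tray is a fixed grey board 125 (x) x 280 (y) mm; its three nests lie side by side, 90 mm apart along the tray's y, long way along the tray's x, each with an upright angle at every corner: 3 mm thick, 70 x 104 mm inside, tops 24 mm above the nest's floor, legs 12 to 14 mm long, so that nothing stands beside the middle of a nest's long sides; low steps (4 mm) inside them locate the lowest plate.
- nest_3 (a point): Centre of a nest's floor in the storage tray, 6 mm above the desk. The tray is a fixed grey board 125 (x) x 280 (y) mm; its three nests lie side by side, 90 mm apart along the tray's y, long way along the tray's x, each with an upright angle at every corner: 3 mm thick, 70 x 104 mm inside, tops 24 mm above the nest's floor, legs 12 to 14 mm long, so that nothing stands beside the middle of a nest's long sides; low steps (4 mm) inside them locate the lowest plate.
- stand_edge (a point): Middle of the top edge of the turn-over stand, 122 mm above the desk: a fixed wedge with a straight ledge 70 mm wide (along this frame's y). On the -x side of the ledge is a sheer drop to a landing pad, on the +x side a slope. A plate held level, long way along x, and let go just above the ledge with its middle 12 to 30 mm out on the -x side tips over the edge, turns over as it falls and lands bottom up on the pad, its middle some 60 to 100 mm out from the edge.
- stand_pad (a point): Middle of the stand's landing pad, a flat rubber sheet 165 (x) x 124 (y) mm whose top is 7 mm above the desk; it reaches from the foot of the ledge 170 mm out on the -x side. Axes as stand_edge.
Mind the look-alikes: they are no part of the job. What is shaped like the part that bears base_1_mid but pink is not meant.

How it is judged:
By the outcome, as a careful person would: the job done as asked, in the order asked, and still so for the second after the job is handed in, with the robot touching nothing.
Of plate_1, plate_2, plate_3 only 2 to 3 are there at a start; the rules pass over those that are not, and their reading is None.
At some moment in a run one of plate_1, plate_2, plate_3, card_1, card_2, card_3 may be knocked a few centimetres aside while the robot is not near it.
Once in a run the grip may slacken for a moment while it holds something.
It also fails if it takes over 210 s, if anything falls off the work surface, if the arm or the gripper's body presses on something with over 40 N, if the wrist force passes 120 N, or if a joint passes its speed limit or range.

ROBOT

A 6-joint arm with a two-finger parallel gripper is mounted at the origin on a cart in front of the work surface, level with it; the furniture and walls round the work are solid. World frame = base frame: x ahead of the robot, y to its left, z up, the work surface at z = 0. Lengths are in m, angles in rad, forces in N, time in s.
With the tool pointing down it reaches from about 0.3 to 0.875 m from the base axis. Payload 4.2 kg.
Tool frame: the origin (TCP) lies midway between the tips of the shut fingers; the grasp point (between the pads) lies 19 mm behind it; z points along the fingers, y is the line along which they close (so a half turn about z gives the same grasp; the last joint's range is limited). The gripper opens to 85 mm and grips with 20 to 120 N. Pads are 22 mm wide; open, the fingers measure 114 mm over their backs; the gripper's body (76 mm by 85 mm) begins 54 mm behind the grasp point. The pads swing forward as they close: fully open they stand 13 mm farther back than shut.
Start: joints at [1.217, 0.32, 1.565, -0, 1.257, -0.02], TCP at [0.188, 0.543, 0.231] pointing down, gripper open.
Joint ranges: [-3.11, 3.11], [-0.84, 2.01], [0.21, 2.61], [-1.34, 4.49], [0.05, 2.63], [-2.56, 2.56]. Speed limits (rad/s): [2.57, 2.57, 3.14, 3.14, 3.14, 3.14].

INTERFACE

Orientations are given as a 3x3 rotation matrix whose columns are the frame's x, y, z axes.
In Python, from workcell import ctrl, solver, camera, order gives the robot as it stands. Calls block until the motion is done:
- ctrl.goto(position, orientation): joint-space move of the TCP to a pose.
- ctrl.movel(position, max_speed=0.15, frame=None, guard=None): straight line of the TCP; frame=None keeps the orientation; max_speed is the mean speed in m/s. With guard (N) it stops when the force on the tool has changed by that much, and returns True; else False.
- ctrl.movej(angles): joint-space move.
- ctrl.gripper_to(opening, strength=None): finger opening in m; strength is the grip in N (None keeps the last); returns when the fingers have stopped.
- ctrl.hold(seconds).
- solver.ik(position, orientation): joint angles nearest the present ones, or None.
- ctrl.read_state(): the state.
- camera(name): name is "side" or "top" or "wrist"; returns a dict with "pixels" (384x512x3 uint8, blue, green, red), "intrinsics" (3x3 intrinsics, pixels), "R" (3x3) and "t" (3): a world point X has camera coordinates R X + t. Camera axes: x right, y down, z forward; pixel columns grow to the right and rows downward; lengths in m; the calibration is good to about 2 mm. A picture is of the moment at which its call begins. There is no depth.
A pose or a line that the arm cannot do raises ctrl.PlanningError and nothing moves.
- order.job_done(): hands the job in; it is judged then, once.
The state is a dict: "t": time; "joint_positions": joint angles; "dq": joint speeds; "tau": joint torques, N m; "tcp_pos": TCP position; "orientation": TCP orientation; "wrist_force": force on the tool from outside, world axes, zero at the start; "moment": the same for the moment, N m; "grip_width": finger opening in m; "finger_force": force on a finger pad.
Only numpy, scipy, OpenCV 4.12 (cv2) and the standard library are available. Lean on these libraries where they do the work, as an engineer would, in place of code of your own. Each camera call takes 0.05 s, during which the arm holds its last target. There are 200 camera calls.

## Working session

There is one attempt and no reset: what is moved stays moved. The work goes in short steps, each a Python script; the robot and the scene stay as the last script left them, time stands still between calls to the robot, and variables do not carry over. Pictures are saved under pics/ and viewed, at most 14 in all, crops included, and the job is handed in when it is done.

```bash
ls; mkdir -p pics; python3 - <<'E'
from workcell import ctrl,camera
import cv2
for n in ("top","side"):
    c=camera(n); cv2.imwrite(f"pics/{n}0.png",c["pixels"]); print(n,c["intrinsics"].round(1).tolist(),c["R"].round(3).tolist(),c["t"].round(3).tolist())
print(ctrl.read_state()["t"])
E
```

```text
pics
top [[384.3, 0.0, 259.6], [0.0, 384.3, 195.5], [0.0, 0.0, 1.0]] [[-0.013, -1.0, 0.025], [-0.999, 0.012, -0.047], [0.047, -0.025, -0.999]] [-0.068, 0.607, 1.217]
side [[460.6, 0.0, 255.2], [0.0, 460.6, 197.2], [0.0, 0.0, 1.0]] [[-0.902, 0.431, -0.012], [0.341, 0.694, -0.634], [-0.265, -0.576, -0.773]] [0.595, -0.098, 1.57]
0.1
```

View pics/top0.png

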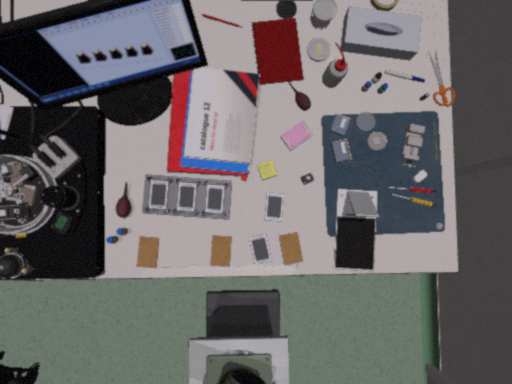

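View pics/side0.png

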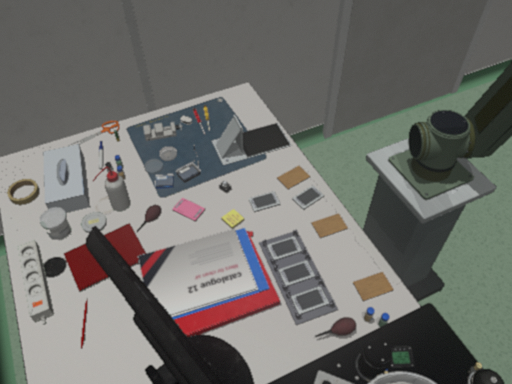

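The top view shows these candidates:
- **Loose plates:** (275,207) and (260,248). Look-alikes are the pink slab at (296,135), the base plates in the tray at (159,195), (187,196) and (215,197), and the small tins on the mat at about (342,150).
- **Cards:** (148,252), (221,250) and (291,248). The look-alike is the yellow note at (267,170).
- **Stand:** slope at (357,204), with its black pad at (355,243) towards the robot.

I choose the two grey plates and the three brown cards. I'll check that choice in one crop and localise them.

```bash
cat > h.py <<'E'
import numpy as np, cv2
from workcell import ctrl, solver, camera, order
def ray(c,uv,z):
    "cast pixels (n,2) onto plane z"
    uv=np.atleast_2d(np.float64(uv)); d=np.c_[uv,np.ones(len(uv))]@np.linalg.inv(c["intrinsics"]).T@c["R"]
    o=-c["R"].T@c["t"]; return o+d*((z-o[2])/d[:,2])[:,None]
def proj(c,X):
    p=c["R"]@np.asarray(X)+c["t"]; p=c["intrinsics"]@p; return p[:2]/p[2]
def rects(c,mask,z,L,W,tol=.3):
    "blobs about L x W metres on plane z: (centre, yaw of long side, l, w)"
    out=[]
    for k in cv2.findContours(mask,cv2.RETR_LIST,cv2.CHAIN_APPROX_NONE)[0]:
        if len(k)<12: continue
        p=ray(c,k[:,0],z)[:,:2]
        (x,y),(a,b),t=cv2.minAreaRect((p*1000).astype(np.float32))
        if a<b: a,b,t=b,a,t+90
        if abs(a/1000/L-1)<tol and abs(b/1000/W-1)<tol:
            t=(t+90)%180-90
            out.append((round(x/1000,4),round(y/1000,4),round(float(np.deg2rad(t)),3),round(a),round(b)))
    return out
def dark(c,th=110): return (c["pixels"].max(2)<th).astype(np.uint8)*255
def brown(c): 
    h=cv2.cvtColor(c["pixels"],cv2.COLOR_BGR2HSV); return cv2.inRange(h,(5,90,50),(22,255,255))
def R(yaw): # tool down, tool y (closing) across a thing whose long side has this yaw
    yaw=(yaw+np.pi/2)%np.pi-np.pi/2
    c,s=np.cos(yaw),np.sin(yaw); return np.array([[c,s,0],[s,-c,0],[0,0,-1.]])
E
python3 - <<'E'
from h import *
c=camera("top"); 
for th in (80,110): print(th,rects(c,dark(c,th),.008,.066,.044))
print(rects(c,brown(c),.005,.096,.062))
for uv in ((355,243),(340,218),(376,218)): print(ray(c,uv,.007 if uv[0]==355 else .122).round(3))
cv2.imwrite("pics/crop1.png",cv2.resize(c["pixels"][125:280,130:390],None,fx=3,fy=3,interpolation=cv2.INTER_CUBIC))
s=ctrl.read_state(); print(s["orientation"].round(2).tolist())
w=camera("wrist"); print((-w["R"].T@w["t"]).round(3),w["R"].round(2).tolist(),w["intrinsics"].round(0).tolist())
E
```

```text
80 [(0.6073, 0.1601, -0.076, 53, 34), (0.615, 0.2517, -0.012, 58, 35), (0.7603, -0.647, -0.036, 70, 33), (0.9148, 0.4698, -1.564, 61, 46), (0.9269, -0.214, 0.443, 85, 38), (0.9889, -0.3135, 0.935, 57, 53), (1.0809, 0.1689, -1.289, 72, 41), (1.1769, -0.2777, 1.219, 59, 32)]
110 [(0.4345, -0.0745, 0.215, 63, 40), (0.5702, -0.1214, -0.016, 61, 39), (0.598, 0.0701, -0.091, 65, 40), (0.6062, 0.16, -0.088, 63, 40), (0.6139, 0.2496, -0.099, 64, 41), (0.6646, -0.6015, -0.81, 50, 32), (0.742, -0.5733, 1.364, 60, 46), (0.7531, -0.3436, 0.189, 71, 54), (0.7859, -0.5842, 1.364, 62, 44), (0.9137, 0.4713, -1.443, 55, 43), (1.0807, 0.1688, -1.289, 76, 44), (1.1792, -0.2796, 1.26, 64, 41)]
[(0.4312, 0.2843, -0.091, 92, 58), (0.4314, 0.0517, -0.079, 92, 58), (0.4352, -0.1727, 0.169, 92, 58), (0.9304, -0.6929, 1.345, 71, 67)]
[[ 0.449 -0.382  0.007]]
[[ 0.532 -0.308  0.122]]
[[ 0.53  -0.414  0.122]]
[[-0.94, 0.33, -0.0], [0.33, 0.94, -0.0], [0.0, -0.0, -1.0]]
[0.125 0.564 0.373] [[0.33, 0.94, -0.0], [0.91, -0.32, 0.26], [0.25, -0.09, -0.96]] [[329.0, 0.0, 257.0], [0.0, 329.0, 193.0], [0.0, 0.0, 1.0]]
```

View pics/crop1.png

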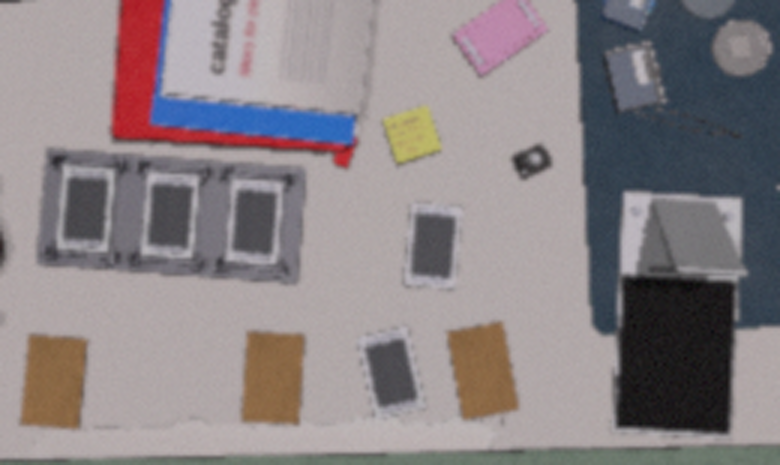

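The crop confirms it: two loose grey plates with dark coatings (crop 435,245 and 390,373) and three brown cards. The pink slab at (500,35) is the decoy. The ledge is the near edge of the grey slope, crop (672–745, 272), and the black pad is centred at (676,353). Next I'll calibrate the fingertip height and look at the tray from the wrist camera.

```bash
cat >> h.py <<'E'
def look(x,y,yaw=0.,z=.13):
    ctrl.goto([x,y,z],R(yaw)); ctrl.hold(.2); return camera("wrist")
def near(rs,x,y): return min(rs,key=lambda r:np.hypot(r[0]-x,r[1]-y)) if rs else None
E
python3 - <<'E'
from h import *
c=camera("top")
p=(c["pixels"].max(2)<40).astype(np.uint8)*255
print("pad",rects(c,p,.007,.165,.124,.15))
print("edge",ray(c,[(354,215.7),(378.5,215.7)],.122).round(3).tolist())
ctrl.gripper_to(.056,30)
ctrl.goto([.5,.0,.06],R(0)); print(ctrl.read_state()["joint_positions"].round(2))
ctrl.movel([.5,.0,.012],.15)
hit=ctrl.movel([.5,.0,-.03],.03,guard=4); s=ctrl.read_state(); print("touch",hit,s["tcp_pos"].round(4),s["grip_width"])
ctrl.movel([.5,0,.1],.2)
ctrl.gripper_to(.075)
w=look(.606,.16,-.09,.2); cv2.imwrite("pics/tray.png",w["pixels"])
for th in (80,110,140): print(th,rects(w,dark(w,th),.014,.066,.044,.2))
print(rects(w,brown(w),.005,.096,.062),ctrl.read_state()["t"])
E
```

```text
pad [(0.4507, -0.3808, -0.069, 158, 117)]
edge [[0.538, -0.349, 0.122], [0.537, -0.422, 0.122]]
[-0.02  0.38  1.97  0.    0.79  1.55]
touch True [ 0.5001 -0.     -0.0042] 0.05636922321132814
80 [(0.6111, 0.2483, -0.092, 69, 44), (0.6027, 0.1591, -0.093, 72, 45), (0.5981, 0.0689, -0.085, 66, 44)]
110 [(0.5948, 0.0693, -0.087, 75, 45)]
140 []
[] 6.2833
```

View pics/tray.png

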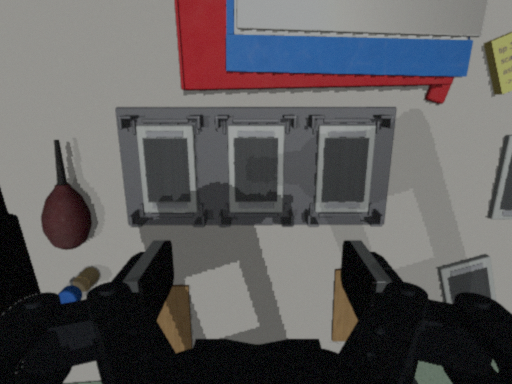

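The tray picture shows the three base plates, at (167,168), (255,167) and (345,168) px, coated side up. They agree with the top view within 2 mm. I use the outer nests, A = (.598,.0695) and C = (.614,.249), yaw −0.09. The first card goes to A.

```bash
cat >> h.py <<'E'
NEST={"A":(.598,.0695),"C":(.614,.249)}; TY=-.089
def find(kind,x,y,z=0.,yaw=0.):
    "closer look: wrist camera over (x,y); z = height of the underside"
    w=look(x-.065,y,yaw,.16)
    if kind=="card": r=rects(w,brown(w),z+.005,.096,.062,.2)
    elif kind=="plate": r=[q for t in (65,80,95) for q in rects(w,dark(w,t),z+.008,.066,.044,.12)]
    else: r=rects(w,cv2.morphologyEx((w["pixels"].max(2)>70).astype(np.uint8)*255,cv2.MORPH_OPEN,np.ones((5,5))),z+.008,.090,.056,.15)
    q=near(r,x,y)
    if q is None or np.hypot(q[0]-x,q[1]-y)>.06: cv2.imwrite("pics/miss.png",w["pixels"]); raise SystemExit(f"not found {r}")
    return q
def pick(q,zt,pre,N,lift=.07):
    "grasp the thing q with the TCP at height zt"
    ctrl.gripper_to(pre,N); ctrl.goto([q[0],q[1],.06],R(q[2]))
    ctrl.movel([q[0],q[1],zt+.012],.2); ctrl.movel([q[0],q[1],zt],.05,guard=8)
    ctrl.gripper_to(.03,N); w=ctrl.read_state()["grip_width"]
    ctrl.movel([q[0],q[1],lift],.15); return w,ctrl.read_state()["grip_width"]
def place(x,y,yaw,zt,rel):
    ctrl.goto([x,y,.08],R(yaw)); w0=ctrl.read_state()["grip_width"]
    ctrl.movel([x,y,zt+.012],.15); g=ctrl.movel([x,y,zt],.03,guard=4); z=ctrl.read_state()["tcp_pos"][2]
    ctrl.gripper_to(rel); ctrl.movel([x,y,.1],.15); return w0,g,z-zt
E
python3 - <<'E'
from h import *
q=find("card",.4314,.0517,0,-.08); print(q)
print(pick(q,-.0045,.075,35))
print(place(*NEST["A"],TY,-.0045+.0145,.072))
x,y=NEST["A"]; w=look(x-.065,y,TY,.16); print(rects(w,brown(w),.019,.096,.062,.2))
cv2.imwrite("pics/c1.png",w["pixels"]); print(ctrl.read_state()["t"])
E
```

```text
(0.4309, 0.0521, -0.074, 94, 61)
(0.060376448449523716, 0.059982912605631274)
(0.06060402005862155, True, np.float64(0.0001369975814049726))
[(0.5978, 0.0684, -0.089, 94, 62)]
13.4833
```

View pics/c1.png

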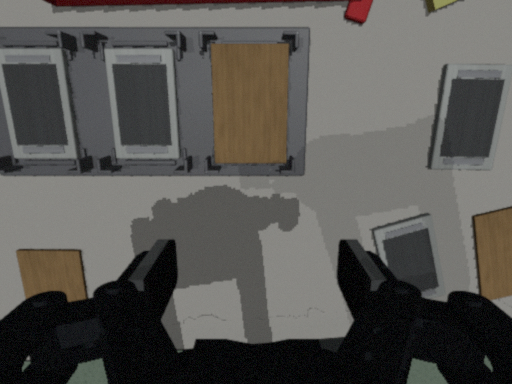

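The first card lies square in nest A, centred at (250,103) px. Next I'll lay the second card in C and then look at the stand.

```bash
python3 - <<'E'
from h import *
q=find("card",.4312,.2843,0,-.09); print(q)
print(pick(q,-.0045,.075,35))
print(place(*NEST["C"],TY,-.0045+.0145,.072))
x,y=NEST["C"]; w=look(x-.065,y,TY,.16); print(rects(w,brown(w),.019,.096,.062,.2))
w=look(.42,-.385,0,.28); cv2.imwrite("pics/stand.png",w["pixels"])
print(rects(w,(w["pixels"].max(2)<30).astype(np.uint8)*255,.007,.165,.124,.2),ctrl.read_state()["t"])
E
```

```text
(0.4307, 0.2849, -0.092, 95, 61)
(0.06050682954942612, 0.060380244810510166)
(0.06003330523718999, True, np.float64(0.00024150152617482407))
[(0.5976, 0.0691, -0.084, 96, 62), (0.6142, 0.2479, -0.09, 95, 62)]
[] 23.3583
```

View pics/stand.png

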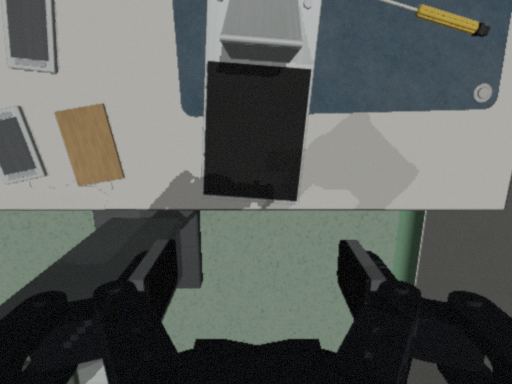

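Both cards are laid. In this view the ledge runs (222,36)–(302,45) px, and the pad corners are (209,62), (309,69), (297,199) and (204,194).

```bash
python3 - <<'E'
from h import *
w=camera("wrist")
e=ray(w,[(222,37),(301.5,46)],.122)[:,:2]; p=ray(w,[(209,62),(309,69),(297,199),(204,194)],.007)[:,:2]
n=lambda d:np.degrees(np.arctan2(d[1],d[0])).round(2)
print(e.round(4).tolist(),e.mean(0).round(4),n(e[0]-e[1])-90)
print(p.mean(0).round(4),n(p[0]-p[1])-90,n(p[0]-p[3]),n(p[1]-p[2]))
E
```

```text
[[0.5405, -0.3563], [0.5336, -0.4232]] [ 0.5371 -0.3898] -5.920000000000002
[ 0.4491 -0.3829] -3.730000000000004 -4.51 -3.19
```

```bash
cat >> h.py <<'E'
E0=np.array([.537,-.388]); SY=-.072
def flip(out=.021,zt=-.0017):
    x,y=E0-out*np.array([np.cos(SY),np.sin(SY)]); z=.122+.003+zt
    ctrl.goto([x,y,.17],R(SY)); w=ctrl.read_state()["grip_width"]
    g=ctrl.movel([x,y,z],.1,guard=5); zz=ctrl.read_state()["tcp_pos"][2]-z
    ctrl.gripper_to(.085); ctrl.hold(.5); ctrl.movel([x,y,.2],.2); return w,g,zz
E
python3 - <<'E'
from h import *
q=find("plate",.4345,-.0745,0,.2); print(q)
print(pick(q,-.0017,.072,45,.17))
print(flip())
w=look(.37,-.38,SY,.2); cv2.imwrite("pics/f1.png",w["pixels"])
for t in (70,100,130): print(rects(w,(w["pixels"].max(2)>t).astype(np.uint8)*255,.015,.09,.056,.2))
print(ctrl.read_state()["t"])
E
```

```text
(0.4344, -0.0744, 0.21, 65, 42)
(0.05399467802011882, 0.054235192675044265)
(0.05431449282940924, False, np.float64(0.0004683577740255268))
[(0.4746, -0.3848, -0.073, 90, 56)]
[(0.4747, -0.3847, -0.072, 88, 56)]
[(0.4746, -0.3847, -0.075, 88, 55)]
32.2667
```

View pics/f1.png

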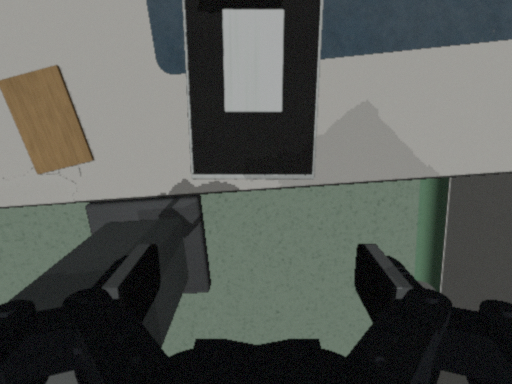

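The plate landed bare side up on the pad at (253,61) px, square to the stand. I'll pick it with the camera side turned away from the ledge and put it on card A.

```bash
python3 - <<'E'
import re
s=open('h.py').read()
s=s.replace("def R(yaw):","FL=1.\ndef R(yaw):").replace("return np.array([[c,s,0],[s,-c,0],[0,0,-1.]])","return np.array([[c,s,0],[s,-c,0],[0,0,-1.]])*np.array([FL,FL,1.])")
open('h.py','w').write(s)
E
cat >> h.py <<'E'
def stow(q,n):
    global FL
    FL=-1.
    print(pick(q,.007-.0017,.072,45,.09))
    print(place(*NEST[n],TY,-.0017+.0195,.068))
    FL=1.; x,y=NEST[n]; return look(x-.065,y,TY,.16)
E
python3 - <<'E'
from h import *
w=stow((.4746,-.3847,-.073),"A"); cv2.imwrite("pics/s1.png",w["pixels"])
for t in (100,130,160): print(rects(w,(w["pixels"].max(2)>t).astype(np.uint8)*255,.027,.09,.056,.2))
print("card",rects(w,brown(w),.019,.096,.062,.2)); print(ctrl.read_state()["t"])
E
```

```text
(0.054244725879106864, 0.054446989305362514)
(0.05467998482686391, True, np.float64(0.0008921011621883732))
[(0.6061, 0.1541, -0.09, 84, 53), (0.5978, 0.069, -0.125, 93, 58), (0.6138, 0.2425, -0.093, 91, 58)]
[(0.5966, 0.0688, -0.162, 87, 54)]
[]
card [(0.614, 0.2474, -0.09, 95, 62)]
43.4083
```

View pics/s1.png

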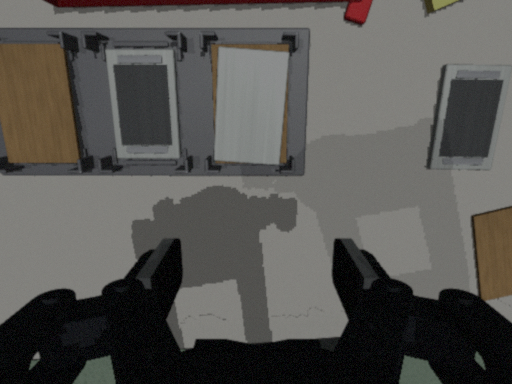

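The plate in nest A sits on the card but about 4° askew (252,107). Gripping it in line with the nest and letting go will square it.

```bash
cat >> h.py <<'E'
def square(n):
    x,y=NEST[n]; ctrl.gripper_to(.068,30); ctrl.goto([x,y,.08],R(TY)); ctrl.movel([x,y,.03],.15); ctrl.movel([x,y,.0188],.04,guard=5)
    ctrl.gripper_to(.03,25); ctrl.hold(.3); ctrl.gripper_to(.068); ctrl.movel([x,y,.09],.15)
    return look(x-.065,y,TY,.16)
E
python3 - <<'E'
from h import *
w=square("A"); cv2.imwrite("pics/s1b.png",cv2.resize(w["pixels"][20:190,150:320],None,fx=3,fy=3))
for t in (100,120,130): print(rects(w,(w["pixels"].max(2)>t).astype(np.uint8)*255,.027,.09,.056,.2))
q=find("plate",.5702,-.1214,0,0.); print(q); print(ctrl.read_state()["t"])
E
```

```text
[(0.6061, 0.1542, -0.093, 84, 53), (0.5981, 0.0692, -0.126, 93, 59), (0.6139, 0.2426, -0.093, 91, 58)]
[(0.6052, 0.1543, -0.089, 79, 45), (0.6062, 0.154, -0.09, 83, 51), (0.5965, 0.0687, -0.163, 88, 54)]
[(0.5966, 0.0688, -0.165, 87, 54)]
(0.5698, -0.1213, -0.106, 67, 44)
48.2833
```

View pics/s1b.png

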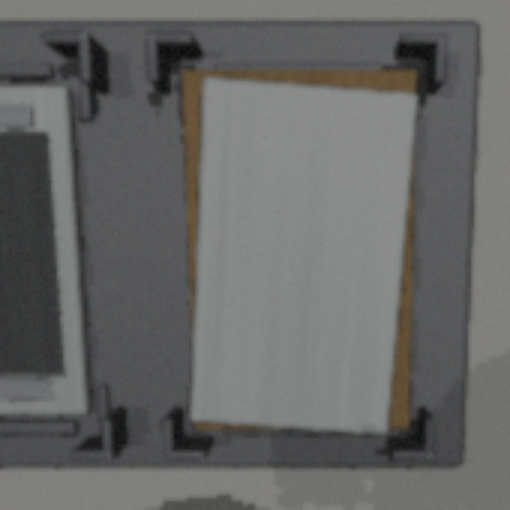

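```bash
python3 - <<'E'
from h import *
x,y=NEST["A"]; ctrl.gripper_to(.068,30); ctrl.goto([x,y,.08],R(TY)); ctrl.movel([x,y,.03],.15)
print(ctrl.movel([x,y,.0185],.03,guard=8)); s=ctrl.read_state(); print(s["tcp_pos"].round(4),s["orientation"].round(3).tolist(),s["grip_width"],s["wrist_force"].round(1))
ctrl.gripper_to(.03,45); ctrl.hold(.5); s=ctrl.read_state(); print(s["grip_width"],s["finger_force"],s["moment"].round(2))
w=camera("wrist"); 
ctrl.movel([x,y,.0215],.03); ctrl.hold(.3);print(ctrl.read_state()["grip_width"],ctrl.read_state()["wrist_force"].round(1)); w=look(x-.065,y,TY,.16) if ctrl.read_state()["grip_width"]<.05 else camera("wrist"); cv2.imwrite("pics/g.png",w["pixels"])
E
```

```text
False
[0.598  0.0696 0.0184] [[0.996, -0.089, -0.0], [-0.089, -0.996, -0.0], [-0.0, 0.0, -1.0]] 0.06790617054293846 [-0.8  0.2 -0.2]
0.053817190394907954 45.85153480293229 [-0.18  0.19 -0.11]
0.05396850491815623 [-0.5  0.2 -1.9]
```

View pics/g.png

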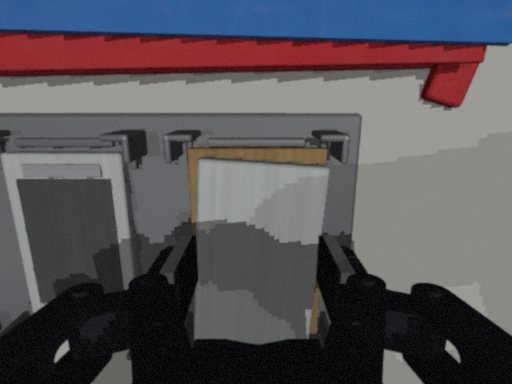

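The grip holds the plate but doesn't align it: (262,245), still about 4° off between the pads. I'll lift it slightly, turn the tool by that angle, and set it down.

```bash
cat >> h.py <<'E'
def askew(w): 
    r=near(rects(w,(w["pixels"].max(2)>128).astype(np.uint8)*255,.027,.09,.056,.12),*NEST["A" if False else CUR]); return r
CUR="A"
def turn(n,d):
    x,y=NEST[n]; ctrl.movel([x,y,.026],.05); ctrl.movel([x,y,.026],.05,frame=R(TY+d)); ctrl.hold(.2)
    g=ctrl.movel([x,y,.0188],.03,guard=4); ctrl.gripper_to(.068); ctrl.movel([x,y,.09],.15)
    return look(x-.065,y,TY,.16)
E
python3 - <<'E'
from h import *
w=turn("A",.074); cv2.imwrite("pics/s1c.png",cv2.resize(w["pixels"][20:190,150:320],None,fx=3,fy=3))
for t in (115,128,135): print(rects(w,(w["pixels"].max(2)>t).astype(np.uint8)*255,.027,.09,.056,.12))
print(ctrl.read_state()["t"])
E
```

```text
[(0.6058, 0.154, -0.09, 84, 52), (0.5968, 0.0686, -0.09, 88, 54)]
[(0.5964, 0.0686, -0.089, 87, 54), (0.6065, 0.1539, -0.083, 82, 50)]
[(0.5968, 0.0685, -0.089, 86, 53)]
54.4833
```

View pics/s1c.png

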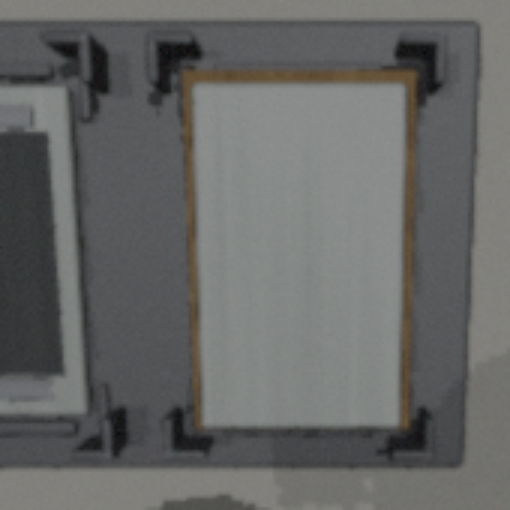

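Nest A is now square, with an even card rim all round. Now the second plate.

```bash
python3 - <<'E'
from h import *
q=find("plate",.5702,-.1214,0,-.05); print(q)
print(pick(q,-.0017,.072,50,.17))
print(flip())
w=look(.37,-.38,SY,.2); cv2.imwrite("pics/f2.png",w["pixels"])
for t in (70,100,130): print(rects(w,(w["pixels"].max(2)>t).astype(np.uint8)*255,.015,.09,.056,.2))
print(ctrl.read_state()["t"])
E
```

```text
(0.5698, -0.1217, -0.113, 67, 43)
(0.05423205151692581, 0.05400751378583458)
(0.05404723071859806, False, np.float64(0.00033748420380257105))
[(0.4785, -0.385, -0.073, 89, 56)]
[(0.4785, -0.385, -0.073, 89, 56)]
[(0.4786, -0.3849, -0.074, 87, 55)]
62.675
```

View pics/f2.png

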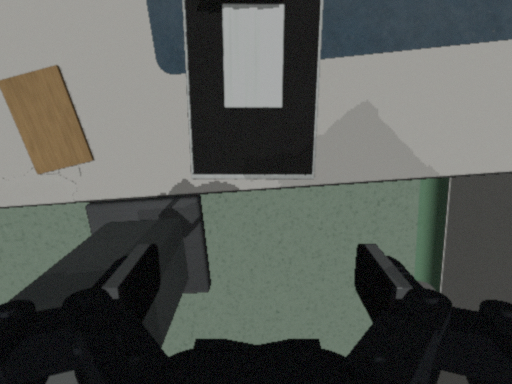

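The second plate also landed bare side up, at (253,56) px. I'll check that card C is still in place, then stow the plate on it.

```bash
python3 - <<'E'
from h import *
c=camera("top"); print(rects(c,brown(c),.019,.096,.062))
w=stow((.4785,-.385,-.073),"C"); cv2.imwrite("pics/s2.png",w["pixels"])
for t in (115,128,135): print(rects(w,(w["pixels"].max(2)>t).astype(np.uint8)*255,.027,.09,.056,.12))
print(ctrl.read_state()["t"])
E
```

```text
[(0.4364, -0.1713, 0.171, 91, 57), (0.6137, 0.2476, -0.099, 96, 61), (0.9261, -0.6855, 1.345, 70, 66)]
(0.054253274503226895, 0.05407896319417541)
(0.0538988851032656, True, np.float64(0.00032797232403759813))
[(0.6068, 0.1625, -0.089, 84, 52), (0.5981, 0.0687, -0.088, 91, 55), (0.6142, 0.2478, -0.122, 91, 55)]
[(0.4842, 0.1092, 0.497, 81, 60), (0.6068, 0.1625, -0.09, 83, 52), (0.5966, 0.0688, -0.087, 88, 54), (0.6132, 0.2481, -0.128, 88, 54)]
[(0.4841, 0.1092, 0.493, 80, 59), (0.5967, 0.0687, -0.084, 86, 53), (0.6132, 0.2479, -0.125, 88, 54)]
74.4917
```

View pics/s2.png

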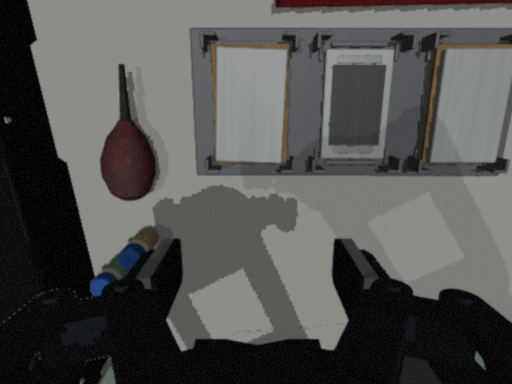

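Nest C is about 2° off (250,104), so I'll trim it the same way. Nest A is still square.

```bash
python3 - <<'E'
from h import *
x,y=NEST["C"]; ctrl.gripper_to(.068,30); ctrl.goto([x,y,.08],R(TY)); ctrl.movel([x,y,.03],.15); ctrl.movel([x,y,.0185],.03,guard=8)
ctrl.gripper_to(.03,40); print(ctrl.read_state()["grip_width"])
w=turn("C",.036)
for t in (115,128,135): print(rects(w,(w["pixels"].max(2)>t).astype(np.uint8)*255,.027,.09,.056,.12))
ctrl.goto([.4,.0,.3],R(0)); c=camera("wrist")
w=look(.45,.16,TY,.25); cv2.imwrite("pics/end.png",cv2.resize(w["pixels"][0:230,60:450],None,fx=2,fy=2)); print(ctrl.read_state()["t"])
E
```

```text
0.054274973152013586
[(0.6072, 0.1625, -0.089, 84, 52), (0.5977, 0.0687, -0.087, 90, 55), (0.6143, 0.2484, -0.09, 91, 56)]
[(0.4849, 0.1096, 0.499, 82, 60), (0.6069, 0.1625, -0.087, 83, 52), (0.5966, 0.0688, -0.088, 88, 54), (0.6136, 0.2481, -0.088, 88, 54)]
[(0.485, 0.1096, 0.494, 80, 59), (0.5967, 0.0688, -0.087, 86, 53), (0.6132, 0.2481, -0.088, 87, 54)]
81.425
```

View pics/end.png

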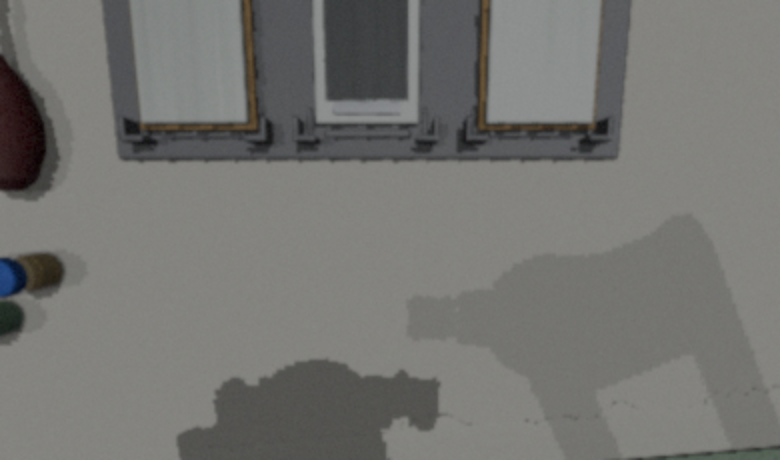

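The picture shows both plates bare side up on their cards (crop 190,60 and 540,60). Each measures square to the nest within 0.2° and lies within about 1 mm of the card centre.

```bash
python3 -c "
from h import *
print(order.job_done())"
```

```text
the job is handed in; nothing more can be done
None
```

Both loose plates (only two were there) lie coated side down and square on separator cards in the two outer nests; the third card was left on the desk, and the job was handed in just after 81 s on the robot's clock (result not shown).

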